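Shut and latch the gate of the wood-blank bin

ROBOT

A 6-joint arm with a two-finger parallel gripper is mounted at the origin on the work surface. World frame = base frame: x ahead of the robot, y to its left, z up, the work surface at z = 0. Lengths are in m, angles in degrees, forces in N, time in s.
With the tool pointing down it reaches from about 0.3 to 0.75 m from the base axis. Payload 8.5 kg.
Tool frame: the origin (TCP) lies at the very end of the fingers, on their centre line; the grasp point (between the pads) lies 19 mm behind it; z points along the fingers, y is the line along which they close (so a half turn about z gives the same grasp; the last joint's range is limited). The gripper opens to 85 mm and grips with 20 to 120 N. Pads are 22 mm wide; open, the fingers measure 114 mm over their backs; the gripper's body (76 mm by 85 mm) begins 54 mm behind the grasp point. The pads swing forward as they close: fully open they stand 13 mm farther back than shut.
Start: joints at [-77.538, 21.807, 74.336, -0, 83.858, -12.336], TCP at [0.231, -0.499, 0.231] pointing down, gripper open.
Joint ranges: [-178.18, 178.18], [-50.72, 133.34], [12.68, 142.11], [-81.47, 261.47], [9.98, 163.14], [-165.26, 165.26]. Speed limits (degrees/s): [136.94, 136.94, 180, 180, 180, 180].

INTERFACE

Orientations are given as a 3x3 rotation matrix whose columns are the frame's x, y, z axes.
In Python, from rig import * gives the robot as it stands. The module is installed in compiled form; this text tells all that it offers.
- The arm moves only by the shell command python3 -m pendant 'ROWS' [OPENING] [FORCE]. ROWS is JSON, a list of rows, each a list of 2 entries, a list of its own where there are three numbers: the shift along the tool's x, y, z as a fraction of full scale, then the turn, a rotation vector about the tool's x, y, z as a fraction of full scale. A call has 1 to 8 rows; each row shifts and turns the commanded pose from where the row before left it, along the tool's axes as they then stand; what a row does not reach is not made up. Full scale, the value 1, is 40 mm for a shift and 5 degrees for a turn. A row lasts 1/8 s, in which the tool goes at most 62.5 mm and 10.7 degrees, less where a joint would pass 70% of its speed; a pose out of reach is approached as far as the arm can. A call with a number of a shift or a turn outside -1 to 1 is refused whole. A call with a gripper value outside its range is refused whole. OPENING is the opening, from 0 (shut) to 1 (fully open), set as the call begins (- or left out, the last holds). The fingers move at their own pace and stop on an object; FORCE is the grip in N (left out, the last holds). Time passes only in rows, so rows that do not move let the fingers close. It gives the time, the measured TCP pose, the force, the opening and the grip force at its end, in the units of the state.
- observe(): the state, without advancing time (a new reading comes with each control period).
- get_image(name): name is "scene" or "top"; returns a dict with "img" (384x512x3 uint8, blue, green, red), "range_z" (384x512 float32, m along the optical axis (not along the pixel's ray), 0 where there is no reading), "camera_matrix" (3x3 intrinsics, pixels), "dist_coeffs" ([k1, k2, p1, p2, k3] as OpenCV has them; the pictures are not rectified), "eye" and "rotation" of the camera in the world. Camera axes: x right, y down, z forward; pixel columns grow to the right and rows downward; lengths in m; the calibration is good to about 2 mm. A picture is of the moment at which its call begins.
- close_job(): hands the job in; it is judged then, once.
Trained networks look in the newest picture that a camera, given by its name, has taken for a name from the list of things; names that differ only in an ending like _2 or _b are one class to them, and where a whole thing is asked for, a point or a joint stands for the part that bears it (a point fixed in the world has none). Each returns a list of dicts, best first, with "conf" (0 to 1); they miss things now and then, are a little off and sometimes report something else, mostly with a low value. They report only what shows in the picture. A call takes as long as a camera call.
- regions_of(camera, query): "mask" (384x512 bool, what is visible of it).
- landmark_of(camera, query): "point" ([x, y, z] in m, in world coordinates, good to about 4 mm: a listed point, or the origin of a listed thing).
The state is a dict: "time_s": time; "q": joint angles; "qvel": joint speeds; "joint_efforts": joint torques, N m; "position": TCP position; "tool_rot": TCP orientation; "ft_force": force on the tool from outside, world axes, zero at the start; "wrist_torque": the same for the moment, N m; "grip_width": finger opening in m; "gripper_force": force on a finger pad.
Only numpy, scipy, OpenCV 4.12 (cv2) and the standard library are available. Lean on these libraries where they do the work, as an engineer would, in place of code of your own. Each camera call takes 0.05 s, during which the arm holds its last target. There are 200 camera calls.

TASK

Shut the little gate of the plywood bin and latch it: lift the latch bar by its wooden knob, swing the gate in with the bar raised until the bar has passed over the lip of its catch, and let the bar down fully into the notch, then let go. Feel your way at the catch and go gently, do not ram or force it, and leave everything else on the bench and in the bin where it is.

Things in the scene. Friction and masses are not known exactly. Their poses are not given: they have to be found in the camera images.
- bin: Open-topped plywood bin screwed to the bench, 200 mm deep (x), 256 mm wide (y), walls 80 to 90 mm high. Origin under the centre of its floor; its x axis points to its back, z up. Its open front (-x side) is closed by the gate.
- hinge (a point): Point on the gate's vertical hinge axis, in the bin frame at x -100, y +110, z 105 mm (height of the latch pivot). The hinge is at the left (+y) end of the bin's front.
- gate (a joint): Angle of the wooden gate (205 mm wide, 16 mm thick, top 115 mm above the bench) about the hinge. 0: square across the bin's front, running from the hinge along the bin's -y. Grows as the free end swings out towards the bin's -x; 0.3 to 0.6 rad at the start, least -0.11 (a little into the bin). Moves easily (under 2 N at the knob) and stays where left.
- pivot (a point): Centre of the latch bar's pivot pin, which is square to the gate: 70 mm from the hinge axis along the gate, 15 mm in front of the gate's middle plane (outside of the bin), 105 mm above the bench.
- latch (a joint): Angle of the latch bar about its pivot. 0: level, lower edge 94 mm above the bench, as when seated on the notch floor. Grows as the knob and free end are lifted, to 0.30 rad at most. It falls by its own weight (2 to 3 N to lift at the knob) and hangs on a stop pin at -0.04 when nothing else bears it, as with the gate open or in front of the lip.
- bar_end (a point): Free end of the latch bar, a flat steel bar 8 mm thick, 22 mm high, 210 mm long on the gate's front face. This end lies 260 mm from the hinge axis along the gate, past the gate's edge, so that the bar crosses the catch. The point is at mid height of the bar.
- knob (a point): Middle of the upright round wooden knob on the latch bar, 26 mm in diameter, 45 mm high (130 to 175 mm above the bench with the bar level) on a 14 mm stem. 110 mm from the pivot along the bar, 47.5 mm above it; 180 mm from the hinge axis along the gate. Take it from above, e.g. one finger before and one behind the gate; it can turn and tilt between the fingers.
- catch_post: Wooden post (84 x 24 x 84 mm) outside the bin's right wall at the front; origin under its centre, axes as the bin's. On it is the steel catch, 22 mm wide along y: from the front (-x) a 10 mm lip (square, no ramp, top 112 mm above the bench), a 12 mm wide notch for the 8 mm bar, a 10 mm upright back plate (top 149 mm) that stops the raised bar. It bears 15 N at most.
- catch_mid (a point): Nominal middle of the notch floor, 94 mm above the bench, 240 mm from the hinge axis (bin frame x -115, y -130). The catch is clamped in a slot: the real notch lies up to 16 mm before or behind this point along the bin's x, and this is NOT measured: find it by feel or eye. With the bar held at 0.15 to 0.30 rad it clears the lip and meets the back plate.
- cone_a: Pine cone standing on the bench in front and to the right of the bin, 72 mm across, 78 mm high; origin under its centre. To be left alone.
- cone_b: Smaller pine cone standing on the bench to the left of the bin, 62 mm across, 66 mm high; origin under its centre. To be left alone.
- jar: Closed amber glass jar, 68 mm in diameter, 85 mm high, standing to the right of the catch post; origin under its centre. To be left alone.
- blank_a: Dark wood cylinder standing in the bin, 42 mm in diameter, 75 mm high; origin under its centre. To be left alone.
- blank_b: Light turned wood piece standing in the bin, 48 mm in diameter, 70 mm high; origin under its centre. To be left alone.

How it is judged (in metres and radians):
On the way:
1. the bar is lifted while the gate still stands open in front of the catch (value of joint latch above 0.09 rad and value of joint gate above 0.01 rad), for 0.1 s.
At the end, for the whole second after the job is handed in: The gate is shut (joint gate within 0.09 rad of 0) with the latch bar fully down on the floor of the catch's notch (joint latch between -0.02 and 0.02 rad: neither up on the lip nor hanging on its stop pin), at rest and released (value of joint latch between -0.02 and 0.02 rad and value of joint gate between -0.09 and 0.09 rad and velocity of joint gate between -0.05 and 0.05 rad/s); the robot touches nothing.
It fails at once if the catch or its post is pushed with more than 15 N (contact force between catch_post and anything else above 15 N).
It fails at once if a bystander (cone, jar or a piece in the bin) is moved more than 30 mm (distance of any of cone_a, cone_b, jar, blank_a, blank_b from where it was at the start of the episode above 0.03 m).
It also fails if it takes over 51 s, if anything falls off the work surface, if the arm or the gripper's body presses on something with over 40 N, if the wrist force passes 120 N, or if a joint passes its speed limit or range.

## Working session

There is one attempt and no reset: what is moved stays moved. The work goes in short steps, Python scripts to look and compute and a shell command to move; the robot and the scene stay as the last step left them, time stands still between calls to the robot, and variables do not carry over. Pictures are saved under pics/ and viewed, at most 10 in all, crops included, and the job is handed in when it is done.

```bash
mkdir -p pics
python3 - <<'E'
from rig import *
import cv2,numpy as np
s=observe();print(s['time_s'],s['position'],np.round(s['tool_rot'],3).tolist(),s['grip_width'])
ims=[get_image(c)['img'] for c in('scene','top')]
for c,i in zip(('scene','top'),ims): cv2.imwrite(f'pics/{c}0.png',i)
for c in('scene','top'):
  for q in('bin','hinge','pivot','bar_end','knob','catch_post','catch_mid','jar','cone_a'):
    print(c,q,[(np.round(d['point'],4).tolist(),round(d['conf'],2)) for d in landmark_of(c,q)[:2]])
E
```

```text
0.0 [ 0.23061467 -0.49899642  0.23069737] [[0.908, 0.419, -0.0], [0.419, -0.908, 0.001], [0.0, -0.001, -1.0]] 0.08517610154470025
scene bin [([0.6441, -0.0304, -0.0027], 0.82)]
scene hinge [([0.521, 0.0486, 0.1055], 0.78), ([0.5651, -0.1847, 0.001], 0.56)]
scene pivot [([0.4888, -0.0122, 0.1022], 0.67)]
scene bar_end []
scene knob [([0.4553, -0.1203, 0.1488], 0.92)]
scene catch_post [([0.563, -0.1883, -0.0004], 0.66)]
scene catch_mid [([0.5621, -0.1897, 0.0943], 0.71), ([0.6992, -0.0734, 0.0112], 0.53)]
scene jar [([0.6648, -0.2916, -0.0021], 0.74)]
scene cone_a [([0.5079, 0.1546, -0.0013], 0.94), ([0.4828, -0.3109, 0.0021], 0.62)]
top bin [([0.644, -0.0283, 0.0009], 0.89), ([0.705, -0.0677, 0.0043], 0.74)]
top hinge [([0.5187, 0.0497, 0.1086], 0.64), ([0.4822, -0.3058, -0.0034], 0.58)]
top pivot [([0.4875, -0.0141, 0.1039], 0.72)]
top bar_end [([0.4314, -0.1962, 0.099], 0.69)]
top knob [([0.4548, -0.1167, 0.1491], 0.77)]
top catch_post [([0.5618, -0.1879, -0.0019], 0.92), ([0.4878, -0.0149, 0.1071], 0.52)]
top catch_mid [([0.5625, -0.1861, 0.0934], 0.59)]
top jar [([0.6681, -0.2931, -0.0013], 0.92)]
top cone_a [([0.505, 0.149, 0.0004], 0.64), ([0.4808, -0.3095, -0.0011], 0.59)]
```

View pics/scene0.png

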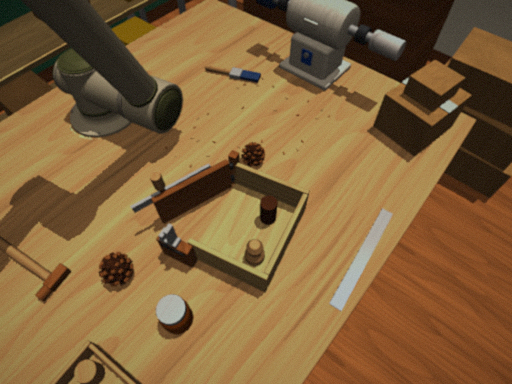

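View pics/top0.png

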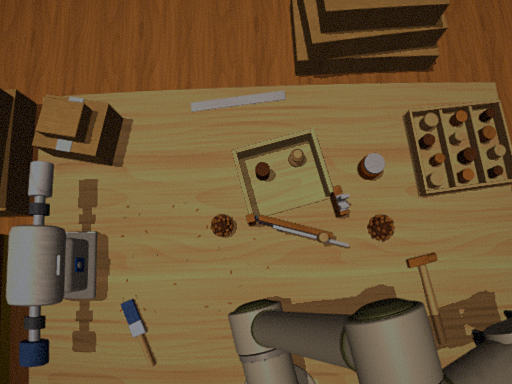

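The scene view shows the gate open, with the knob at (157,180) and the catch at (168,238). The top view has the knob at (325,237) and the catch at (341,205). Both agree with the landmarks. I'll fit the bin pose, look for the notch in the depth data, and start turning the tool.

```bash
python3 -m pendant '[[[0,0,0],[0,0,-1]],[[0,0,0],[0,0,-1]],[[0,0,0],[0,0,-1]],[[0,0,0],[0,0,-1]],[[0,0,0],[0,0,-1]],[[0,0,0],[0,0,-1]],[[0,0,0],[0,0,-1]],[[0,0,0],[0,0,-1]]]' 1 30 | tail -c 600
cat > h.py <<'E'
from rig import *
import cv2,numpy as np
from scipy.optimize import least_squares
R=lambda a:np.array([[np.cos(a),-np.sin(a)],[np.sin(a),np.cos(a)]])
B={'bin':(0,0),'hinge':(-.1,.11),'catch_mid':(-.115,-.13)}
def gpt(g,l,f): # bin-frame point on gate, l along, f in front
    return np.array([-.1,.11])+R(-g)@np.array([-f,-l])
def off(p,yaw=None):
    s=observe();T=s['tool_rot'];d=T.T@(np.array(p)-s['position'])
    a=np.degrees(np.arctan2(T[1,1],T[0,1]))
    print('shift/40mm',np.round(d/.04,2),'tool y angle',round(a,1),'t',s['time_s'],'F',np.round(s['ft_force'],1))
def fit():
    P={'bin':(.644,-.0294),'hinge':(.5199,.0491),'catch_mid':(.5623,-.1879)}
    G={'pivot':((.4882,-.0131),.07),'knob':((.4551,-.1185),.18),'bar_end':((.4314,-.1962),.26)}
    def res(v):
        w=lambda b:np.array(v[:2])+R(v[2])@np.array(b)
        return np.concatenate([w(B[k])-P[k] for k in P]+[w(gpt(v[3],G[k][1],.015))-G[k][0] for k in G])
    r=least_squares(res,[.644,-.03,.24,.5]);return r.x,r.fun
def cloud(c):
    m=get_image(c);z=m['range_z'];v,u=np.nonzero(z>0)
    n=cv2.undistortPoints(np.stack([u,v],1).astype(float)[:,None],m['camera_matrix'],m['dist_coeffs'])[:,0]
    zz=z[v,u];X=np.c_[n*zz[:,None],zz]@np.array(m['rotation']).T+m['eye'];return X
E
python3 - <<'E'
from h import *
v,f=fit();print(v,np.degrees(v[2:]),np.round(f*1e3,1))
np.save('v.npy',v)
k=v[:2]+R(v[2])@gpt(v[3],.18,.015);print('knob',k)
off([*k,.22])
for c in('scene','top'):
    X=cloud(c);b=(X[:,:2]-v[:2])@R(v[2])
    m=(abs(b[:,1]+.13)<.014)&(X[:,2]>.085)&(X[:,2]<.16)&(abs(b[:,0]+.1)<.07)
    q=np.c_[b,X[:,2]][m];q=q[np.argsort(q[:,0])];print(c,(q*1e3).astype(int).tolist())
E
```

```text
time_s: 2.0
position: [0.2307, -0.4993, 0.2313]
tool_rot: [[0.423, 0.906, -0.0], [0.906, -0.423, -0.0], [-0.0, 0.0, -1.0]]
ft_force: [0.3, -0.3, -0.8]
grip_width: 0.0857
gripper_force: 0.0
[ 0.64377412 -0.03251885  0.24511996  0.5308235 ] [14.04433931 30.41394607] [-0.2 -3.1  0.2  0.8  1.5  1.4 -2.3  0.1 -0.2 -0.1  1.   0.9]
knob [ 0.45494749 -0.11855018]
shift/40mm [11.    1.05  0.28] tool y angle -25.0 t 2.0 F [ 0.3 -0.3 -0.8]
scene [[-146, -140, 93], [-146, -142, 90], [-144, -142, 87], [-143, -131, 108], [-142, -127, 110], [-142, -124, 110], [-142, -142, 94], [-141, -135, 112], [-141, -129, 110], [-141, -141, 89], [-141, -142, 106], [-141, -125, 110], [-140, -121, 112], [-140, -141, 100], [-140, -138, 109], [-140, -134, 111], [-140, -141, 113], [-140, -137, 112], [-140, -142, 111], [-140, -119, 109], [-139, -123, 111], [-139, -141, 105], [-139, -141, 86], [-139, -141, 96], [-139, -136, 111], [-139, -132, 109], [-138, -128, 111], [-138, -131, 113], [-137, -141, 111], [-137, -141, 93], [-137, -135, 111], [-136, -142, 85], [-136, -142, 105], [-136, -137, 110], [-136, -132, 112], [-13
[... 9657 characters left out ...]
7], [-92, -125, 86], [-91, -134, 85], [-89, -126, 86], [-89, -135, 87], [-88, -123, 85], [-88, -132, 87], [-87, -117, 86], [-86, -127, 85], [-86, -135, 87], [-86, -124, 86], [-85, -133, 85], [-84, -127, 89], [-84, -119, 85], [-83, -116, 86], [-83, -124, 88], [-82, -131, 86], [-81, -128, 87], [-81, -117, 85], [-79, -120, 85], [-78, -117, 89], [-78, -129, 85], [-78, -138, 85], [-77, -136, 86], [-76, -121, 85], [-75, -127, 86], [-73, -134, 85], [-72, -116, 88], [-70, -116, 92], [-67, -118, 88], [-63, -116, 88], [-61, -116, 91], [-57, -118, 87], [-54, -116, 88], [-52, -116, 91], [-48, -118, 85], [-45, -116, 88], [-42, -117, 88], [-40, -117, 88], [-37, -118, 89], [-33, -116, 88], [-31, -117, 89]]
```

Depth from both cameras puts the lip at bin x -142 to -132, the notch centred near -126 and the plate front at -120. The gate should therefore seat at about 0.046 rad. The knob is at (0.455, -0.1185).

```bash
python3 -m pendant '[[[1,0.1,0],[0,0,0]],[[1,0.1,0],[0,0,0]],[[1,0.1,0],[0,0,0]],[[1,0.1,0],[0,0,0]],[[1,0.1,0],[0,0,0]],[[1,0.1,0],[0,0,0]],[[1,0.1,0],[0,0,0]],[[1,0.1,0],[0,0,0]]]' 1 30 >/dev/null
python3 -m pendant '[[[1,0.1,0],[0,0,0]],[[1,0.1,0],[0,0,0]],[[1,0.05,0],[0,0,0]],[[0,0,0],[0,0,-0.86]],[[0,0,0],[0,0,-0.86]],[[0,0,0],[0,0,0]],[[0,0,0],[0,0,0]]]'
python3 - <<'E'
from h import *
for q in('knob','pivot','bar_end'):
  for c in('scene','top'):
    get_image(c); print(q,c,[(np.round(d['point'],4).tolist(),round(d['conf'],2)) for d in landmark_of(c,q)[:1]])
off([.4549,-.1185,.135])
E
```

```text
time_s: 3.98
position: [0.456, -0.1191, 0.2314]
tool_rot: [[0.288, 0.958, 0.0], [0.958, -0.288, -0.0], [-0.0, 0.0, -1.0]]
ft_force: [0.3, 0.3, 0.9]
grip_width: 0.0856
gripper_force: 0.0
knob scene [([0.4528, -0.1206, 0.1477], 0.68)]
knob top [([0.6433, -0.03, 0.0027], 0.47)]
pivot scene [([0.4866, -0.0137, 0.1002], 0.84)]
pivot top [([0.4864, -0.015, 0.1053], 0.64)]
bar_end scene [([0.437, -0.194, 0.1002], 0.9)]
bar_end top []
shift/40mm [ 0.   -0.03  2.41] tool y angle -16.6 t 4.575 F [-1.  -0.5  0.1]
```

```bash
python3 -m pendant '[[[0,0,0.6],[0,0,0]],[[0,0,0.6],[0,0,0]],[[0,0,0.6],[0,0,0]],[[0,0,0.6],[0,0,0]],[[0,0,0],[0,0,0]]]'
python3 -m pendant '[[[0,0,0],[0,0,0]],[[0,0,0],[0,0,0]],[[0,0,0],[0,0,0]],[[0,0,0],[0,0,0]],[[0,0,0],[0,0,0]],[[0,0,0],[0,0,0]],[[0,0,0],[0,0,0]],[[0,0,0],[0,0,0]]]' 0 30
```

```text
time_s: 5.2
position: [0.4554, -0.1187, 0.1343]
tool_rot: [[0.286, 0.958, -0.003], [0.958, -0.286, 0.002], [0.001, -0.003, -1.0]]
ft_force: [0.8, 0.7, 1.5]
grip_width: 0.0852
gripper_force: 0.0
time_s: 6.2
position: [0.4563, -0.1192, 0.1358]
tool_rot: [[0.286, 0.958, 0.001], [0.958, -0.286, -0.001], [-0.0, 0.001, -1.0]]
ft_force: [0.2, 0.6, 6.1]
grip_width: 0.0249
gripper_force: 30.8
```

```bash
python3 -m pendant '[[[0.05,0,-0.125],[0,0,0]],[[0.06,0,-0.125],[0,0,0]],[[0.07,0,-0.125],[0,0,0]],[[0.07,0,-0.13],[0,0,0]],[[0.08,0,-0.13],[0,0,0]],[[0,0,0],[0,0,0]],[[0,0,0],[0,0,0]]]'
python3 - <<'E'
from h import *
for c in('scene','top'): i=get_image(c)['img'];cv2.imwrite(f'pics/{c}1.png',cv2.resize(i[130:290,100:300] if c=='scene' else i[140:300,220:420],None,fx=3,fy=3))
v=np.load('v.npy');s=observe()
# plan swing: along-gate radius from hinge of grip, tool rotation
b=R(v[2]).T@(s['position'][:2]-v[:2])-np.array([-.1,.11]);r=np.hypot(*b);a=np.arctan2(b[1],b[0]);print('r',r,'gate',-np.pi/2-a-np.arctan2(.015,np.sqrt(r*r-.000225)))
E
```

```text
time_s: 7.08
position: [0.4598, -0.1055, 0.1607]
tool_rot: [[0.285, 0.958, -0.0], [0.958, -0.285, 0.001], [0.001, -0.001, -1.0]]
ft_force: [1.4, 6.4, -8.6]
grip_width: 0.0251
gripper_force: 30.3
r 0.16675960239559817 gate 0.5249815805911959
```

View pics/scene1.png

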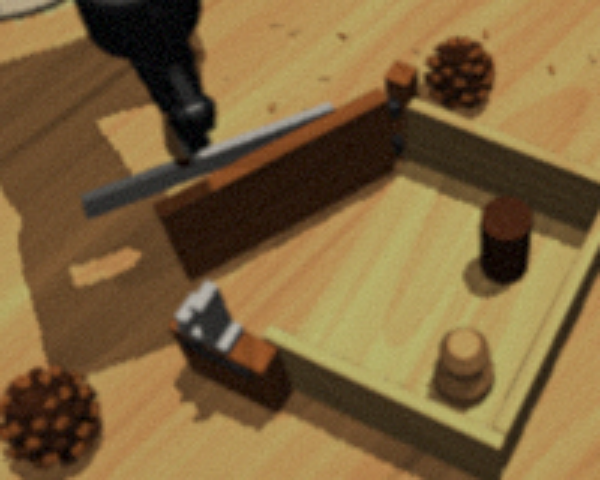

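The bar is raised, with its end at about (85,205) in the crop, and nothing has been disturbed. Now I'll swing the gate along the arc.

```bash
python3 -m pendant '[[[-0.01,0.12,0],[0,0,-0.333]],[[-0.01,0.12,0],[0,0,-0.333]],[[-0.01,0.12,0],[0,0,-0.333]],[[-0.01,0.12,0],[0,0,-0.333]],[[-0.01,0.12,0],[0,0,-0.333]],[[-0.01,0.12,0],[0,0,-0.333]],[[-0.01,0.12,0],[0,0,-0.333]],[[-0.01,0.12,0],[0,0,-0.333]]]'
cat >> h.py <<'E'
def st():
    v=np.load('v.npy');s=observe();T=s['tool_rot']
    b=R(v[2]).T@(s['position'][:2]-v[:2])-np.array([-.1,.11]);r=np.hypot(*b);a=np.arctan2(b[1],b[0]);y=np.arctan2(T[1,1],T[0,1])
    print('r',round(r,4),'gate',round(-np.pi/2-a-np.arctan2(.015,np.sqrt(r*r-.000225)),4),'tool gate',round(v[2]-y,4),'Ftool',np.round(T.T@s['ft_force'],1),'Mtool',np.round(T.T@s['wrist_torque'],2),'z',s['position'][2])
E
python3 -c "
from h import *
st()"
```

```text
time_s: 8.18
position: [0.4967, -0.1154, 0.1603]
tool_rot: [[0.056, 0.998, -0.001], [0.998, -0.056, 0.003], [0.003, -0.001, -1.0]]
ft_force: [1.2, 7.6, -10.2]
grip_width: 0.0253
gripper_force: 30.4
r 0.167 gate 0.2955 tool gate 0.3013 Ftool [ 7.7  0.8 10.2] Mtool [-0.22  0.99  0.07] z 0.16033785142864704
```

```bash
python3 -m pendant '[[[-0.01,0.12,0],[0,0,-0.333]],[[-0.01,0.12,0],[0,0,-0.333]],[[-0.01,0.12,0],[0,0,-0.333]],[[-0.01,0.12,0],[0,0,-0.333]],[[-0.01,0.12,0],[0,0,-0.333]],[[-0.01,0.12,0],[0,0,-0.333]],[[-0.005,0.06,0],[0,0,-0.17]],[[0,0,0],[0,0,0]]]'
python3 -c "
from h import *
st()"
python3 -m pendant '[[[0,0.025,0],[0,0,-0.07]],[[0,0.025,0],[0,0,-0.07]],[[0,0.025,0],[0,0,-0.07]],[[0,0.025,0],[0,0,-0.07]],[[0,0,0],[0,0,0]]]'
python3 -c "
from h import *
st()"
```

```text
time_s: 9.18
position: [0.5277, -0.117, 0.1602]
tool_rot: [[-0.132, 0.991, -0.002], [0.991, 0.132, 0.003], [0.003, -0.001, -1.0]]
ft_force: [0.4, 7.7, -10.2]
grip_width: 0.0254
gripper_force: 30.4
r 0.1671 gate 0.1093 tool gate 0.1127 Ftool [ 7.6  1.5 10.2] Mtool [-0.4   1.06  0.14] z 0.16015462673247105
time_s: 9.8
position: [0.5317, -0.1167, 0.1603]
tool_rot: [[-0.156, 0.988, -0.002], [0.988, 0.156, 0.003], [0.003, -0.001, -1.0]]
ft_force: [0.3, 7.5, -8.4]
grip_width: 0.0251
gripper_force: 30.4
r 0.167 gate 0.0856 tool gate 0.0886 Ftool [7.3 1.5 8.4] Mtool [-0.32  0.83  0.14] z 0.16027679697751235
```

```bash
python3 -m pendant '[[[0,0.025,0],[0,0,-0.07]],[[0,0.025,0],[0,0,-0.07]],[[0,0.025,0],[0,0,-0.07]],[[0,0.025,0],[0,0,-0.07]],[[0,0,0],[0,0,0]]]' >/dev/null
python3 -c "
from h import *
st()"
for i in 1; do python3 -m pendant '[[[0,0.012,0],[0,0,-0.035]],[[0,0.012,0],[0,0,-0.035]],[[0,0,0],[0,0,0]]]' >/dev/null; python3 -c "
from h import *
st()"; done
python3 -m pendant '[[[0,0.012,0],[0,0,-0.035]],[[0,0,0],[0,0,0]]]' >/dev/null
python3 -c "
from h import *
st()"
```

```text
r 0.1669 gate 0.0613 tool gate 0.0642 Ftool [5.4 1.8 9.1] Mtool [-0.3   0.68  0.11] z 0.16040182639742384
r 0.1669 gate 0.0555 tool gate 0.0582 Ftool [4.9 0.8 8.4] Mtool [-0.23  0.61  0.11] z 0.16042491760958855
r 0.1669 gate 0.0526 tool gate 0.0551 Ftool [5.5 1.2 9. ] Mtool [-0.24  0.67  0.14] z 0.1604356048840829
```

```bash
for i in 1; do python3 -m pendant '[[[0,0.012,0],[0,0,-0.035]],[[0,0.012,0],[0,0,-0.035]],[[0,0,0],[0,0,0]]]' >/dev/null; done; python3 -c "
from h import *
st()"
python3 -m pendant '[[[0,0.012,0],[0,0,-0.035]],[[0,0,0],[0,0,0]]]' >/dev/null; python3 -c "
from h import *
st()"
python3 -m pendant '[[[0,0.012,0],[0,0,-0.035]],[[0,0,0],[0,0,0]]]' >/dev/null; python3 -c "
from h import *
st()"
```

```text
r 0.1669 gate 0.0467 tool gate 0.049 Ftool [4.4 2.  8.7] Mtool [-0.27  0.67  0.15] z 0.16047296577976833
r 0.1668 gate 0.045 tool gate 0.046 Ftool [ 5.4 -0.3  8.1] Mtool [-0.1   0.7   0.23] z 0.1604474430247203
r 0.1668 gate 0.0448 tool gate 0.0432 Ftool [ 6.2 -2.3  6.9] Mtool [0.28 0.67 0.3 ] z 0.16042107364318742
```

Contact with the back plate shows at gate ≈ 0.045, where Fy drops and the gate stops. I'll back off about 2 mm at the catch and lower the bar.

```bash
python3 -m pendant '[[[0,-0.012,0],[0,0,0.035]],[[0,-0.012,0],[0,0,0.035]],[[0,-0.012,0],[0,0,0.035]],[[0,-0.012,0],[0,0,0.035]],[[0,0,0],[0,0,0]]]' >/dev/null; python3 -c "
from h import *
st()"
python3 -m pendant '[[[-0.055,0,0.09],[0,0,0]],[[-0.055,0,0.09],[0,0,0]],[[0,0,0],[0,0,0]]]' >/dev/null; python3 -c "
from h import *
st()"
```

```text
r 0.1669 gate 0.053 tool gate 0.0552 Ftool [5.1 1.5 8.5] Mtool [-0.23  0.77  0.2 ] z 0.16041178575442658
r 0.1723 gate 0.0522 tool gate 0.0553 Ftool [2.9 0.7 2.1] Mtool [-0.08  0.84 -0.07] z 0.15363815436530004
```

```bash
python3 -m pendant '[[[-0.045,0,0.08],[0,0,0]],[[0,0,0],[0,0,0]]]' >/dev/null; python3 -c "
from h import *
st()"
python3 -m pendant '[[[-0.04,0,0.08],[0,0,0]],[[0,0,0],[0,0,0]]]' >/dev/null; python3 -c "
from h import *
st()"
```

```text
r 0.1746 gate 0.0515 tool gate 0.0556 Ftool [0.9 0.9 0.4] Mtool [-0.12  0.42 -0.02] z 0.1504775159719324
r 0.1765 gate 0.0514 tool gate 0.0556 Ftool [-2.7  0.4 -0.6] Mtool [-0.02 -0.14  0.05] z 0.147361641405949
```

```bash
python3 -m pendant '[[[-0.04,0,0.08],[0,0,0]],[[0,0,0],[0,0,0]]]' >/dev/null
python3 - <<'E'
from h import *
st()
i=get_image('scene')['img'];cv2.imwrite('pics/s2.png',cv2.resize(i[170:280,110:240],None,fx=5,fy=5,interpolation=cv2.INTER_CUBIC))
E
```

```text
r 0.1783 gate 0.0514 tool gate 0.0556 Ftool [-5.2 -1.  -2.9] Mtool [ 0.07 -0.44 -0.01] z 0.1441330339493586
```

View pics/s2.png

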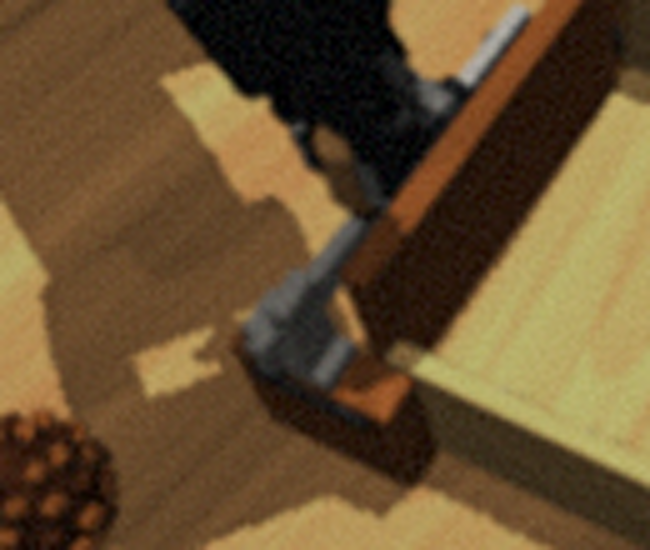

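The catch at about (290,340) now has the bar running into it, but the back plate hides the seat. I'll check the bar's height from depth.

Run:
```python
from h import *
v=np.load('v.npy')
for c in('scene','top'):
    X=cloud(c);b=(X[:,:2]-v[:2])@R(v[2])
    b=(b-np.array([-.1,.11]))@R(-.0514); l=-b[:,1];f=-b[:,0]; z=X[:,2]
    for a in((.072,.085),(.085,.1),(.10,.12),(.195,.21),(.21,.226),(.231,.25),(.252,.262)):
        m=(l>a[0])&(l<a[1])&(abs(f-.015)<.0045)&(z>.1)&(z<.145); print(c,a,m.sum(),np.round(np.percentile(z[m],[20,50,80])*1e3) if m.sum() else '')
```

```text
scene (0.072, 0.085) 23 [111. 114. 115.]
scene (0.085, 0.1) 25 [112. 115. 116.]
scene (0.1, 0.12) 9 [109. 111. 116.]
scene (0.195, 0.21) 36 [111. 117. 119.]
scene (0.21, 0.226) 30 [108. 118. 119.]
scene (0.231, 0.25) 1 [119. 119. 119.]
scene (0.252, 0.262) 29 [109. 119. 120.]
top (0.072, 0.085) 15 [115. 116. 118.]
top (0.085, 0.1) 22 [115. 117. 118.]
top (0.1, 0.12) 13 [114. 116. 118.]
top (0.195, 0.21) 0 
top (0.21, 0.226) 0 
top (0.231, 0.25) 0 
top (0.252, 0.262) 0
```

The bar top is at about 119 mm near its end, against 134 mm if it sat on the lip, so it is in the notch. I'll finish lowering and release.

```bash
python3 -m pendant '[[[-0.03,0,0.06],[0,0,0]],[[0,0,0],[0,0,0]]]' >/dev/null; python3 -c "
from h import *
st()"
python3 -m pendant '[[[0,0,0],[0,0,0]],[[0,0,0],[0,0,0]],[[0,0,0],[0,0,0]],[[0,0,0],[0,0,0]],[[0,0,0],[0,0,0]],[[0,0,0],[0,0,0]],[[0,0,0],[0,0,0]],[[0,0,0],[0,0,0]]]' 1 30
python3 -m pendant '[[[0,0,-0.4],[0,0,0]],[[0,0,-0.6],[0,0,0]],[[0,0,-0.7],[0,0,0]],[[0,0,-0.8],[0,0,0]],[[0,0,0],[0,0,0]]]' | head -2
python3 - <<'E'
from h import *
v=np.load('v.npy')
for c in('scene','top'):
    X=cloud(c);b=(X[:,:2]-v[:2])@R(v[2])
    b=(b-np.array([-.1,.11]))@R(-.0514); l=-b[:,1];f=-b[:,0]; z=X[:,2]
    for a in((.085,.1),(.195,.21),(.21,.226),(.252,.262)):
        m=(l>a[0])&(l<a[1])&(abs(f-.015)<.0045)&(z>.1)&(z<.145); print(c,a,m.sum(),np.round(np.percentile(z[m],[20,50,80])*1e3) if m.sum() else '')
i=get_image('scene')['img'];cv2.imwrite('pics/s3.png',cv2.resize(i[130:280,90:290],None,fx=4,fy=4,interpolation=cv2.INTER_CUBIC))
E
```

```text
r 0.1794 gate 0.0516 tool gate 0.0556 Ftool [-5.9 -0.6 -3.1] Mtool [ 0.03 -0.63 -0.05] z 0.14168778261368453
time_s: 15.08
position: [0.5394, -0.1275, 0.1415]
tool_rot: [[-0.189, 0.982, -0.0], [0.982, 0.189, 0.0], [0.0, 0.0, -1.0]]
ft_force: [0.0, 0.2, -0.1]
grip_width: 0.0855
gripper_force: 0.0
time_s: 15.7
position: [0.5401, -0.1278, 0.2437]
scene (0.085, 0.1) 25 [112. 115. 116.]
scene (0.195, 0.21) 30 [110. 114. 116.]
scene (0.21, 0.226) 23 [106. 114. 115.]
scene (0.252, 0.262) 26 [105. 114. 115.]
top (0.085, 0.1) 21 [116. 116. 118.]
top (0.195, 0.21) 0 
top (0.21, 0.226) 0 
top (0.252, 0.262) 0
```

View pics/s3.png

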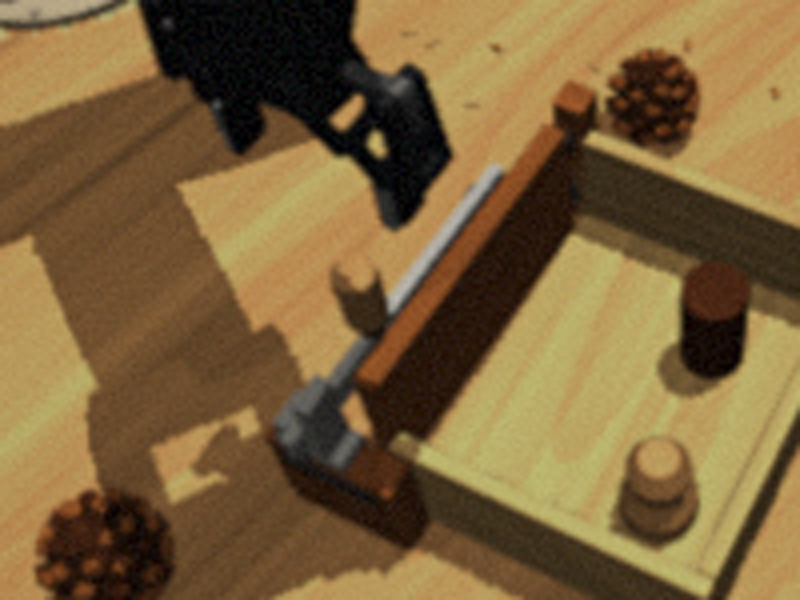

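The view shows the gate shut with the bar running into the catch at (330,410), and the gripper is clear of everything. The bar's top is level at about 114–115 mm along its whole length, so it is seated.

```bash
python3 -c "
from rig import *
print(close_job())"
```

```text
the job is handed in; nothing more can be done
None
```

The gate is shut with the latch bar level in the catch notch, the knob is released and the arm is clear; the job was handed in at about 16 s of the 51 s allowed, and no verdict came back.

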